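Stow a fossil tray and set the transport lock

TASK

Slide the loose fossil tray, flat on the bench, all the way into the open bay of the low tan transit case until it is against the back stop. Then slide the red transport-lock grip on top of the case along its track to the green end stop, so that its steel tongue stands in front of the tray, and let go. Do not lift or tip the tray, and leave the boxed specimen, jar, mug and brush where they are.

Things in the scene. Friction and masses are not known exactly. Their poses are not given: they have to be found in the camera images.
- case: Low tan steel case fixed to the bench: 130 mm deep (x), y from -89 to +160 mm, roof 58 mm high. Origin on the bench, mid mouth of its one open bay; x points into the bay (away from the robot at yaw 0), y left, z up. Bay: y -69 to +69, 54 high, no floor (the tray runs on the bench); side walls flare 8 mm outward over the first 25 mm. y +89 to +160 is closed. The lock's track is on the roof.
- tray: Loose tan tray with boxed fossils, one rigid piece, about 0.5 kg, 100 (x) x 128 (y) x 40 mm, on the bench before the bay, turned up to 0.3 rad to it. Origin: centre of the underside of that 100 x 128 box; x points to the edge that enters the bay first. Black pull on the near face. Fully home its origin is at case x = +54 mm (front 4 mm inside the mouth), 5 mm play each side.
- tray_pull (a point): Point on top of the tray's black pull where it is best pinched, at tray x = -71 mm, y = 0, 55 mm above the bench. The pull is an upright block fixed to the tray, 24 mm wide (tray y), 34 mm deep (tray x from -50 to -84 mm), from 8 to 55 mm above the bench.
- lock (a joint): Position of the red transport lock along its roof track, in m: 0 = open end (black end block), 0.070 = locked, at its end stop (green end block). It grows as the grip moves along the case's -y. It rubs with about 2 N and stays where it is left; no spring.
- lock_top (a point): Centre of the top of the red grip, 118 mm above the bench, at case x = +35; case y = +120 at joint 0, +50 when locked. Grip 26 (case x) x 20 mm (y), 45 mm tall above a 30 mm wide steel plate (top at 73 mm). The plate runs forward and bends down as a steel tongue, 30 mm wide, centred on the grip in y, 4 to 10 mm before the case front, down to 22 mm; it strikes a tray that is not home.
- specimen_box: White open box 90 x 75 x 30 mm with one brown fossil, bystander. Origin under its centre.
- jar: Amber jar with a white cap, 60 mm diameter, 85 mm high, bystander. Origin under its centre.
- mug: Blue mug, 76 mm diameter, 85 mm high, bystander. Origin under its centre.
- brush: Brush 180 mm long lying on the bench, bystander. Its x axis runs along it.
- bay_stop (a point): Middle of the back stop inside the bay, hidden under the roof: 104 mm behind the mouth (case x = +104, y = 0), 27 mm above the bench. The tray's back edge comes to rest against it.
- lock_end (a point): Where point lock_top stands when the lock is fully at its locked end stop: case x = +35, y = +50 mm, 118 mm above the bench. The tongue then covers case y = +35 to +65 mm, in front of the tray.
There are look-alikes about, which are no part of the job. Leave any orange or yellow look-alike of the tray alone.

How it is judged:
On the way, in this order (a step that is already met when the one before it is completed fails the run):
1. the tray is home in the bay (within 6 mm of the back stop) with the lock still open (x of tray in the frame of case above 0.048 m and z of tray in the frame of case below 0.006 m and angle between the x axis of tray and the x axis of case, either way round below 0.13 rad and value of joint lock below 0.035 m), for 0.2 s.
2. the lock grip is at its locked end stop (value of joint lock above 0.066 m), for 0.2 s.
At the end, for the whole second after the job is handed in: The tray rests on the bench in the bay, its back within 6 mm of the back stop and square to the bay within 0.13 rad, and the lock stands within 4 mm of its locked end stop (joint above 0.066), all at rest and released (x of tray in the frame of case above 0.048 m and z of tray in the frame of case below 0.006 m and angle between the x axis of tray and the x axis of case, either way round below 0.13 rad and value of joint lock above 0.066 m and linear speed of tray below 0.02 m/s); the robot touches nothing.
It fails at once if the tray is tipped by more than 0.2 rad (angle between tray's own z axis and vertical above 0.2 rad).
It fails at once if the tray is lifted more than 15 mm off the bench (height (world z) of tray above 0.015 m).
It fails at once if a bystander (boxed specimen, jar, mug, brush) is moved more than 30 mm (distance of any of specimen_box, jar, mug, brush from where it was at the start of the episode above 0.03 m).
It also fails if it takes over 58 s, if anything falls off the work surface, if the arm or the gripper's body presses on something with over 40 N, if the wrist force passes 120 N, or if a joint passes its speed limit or range.

ROBOT

A 6-joint arm with a two-finger parallel gripper is mounted at the origin on the work surface. World frame = base frame: x ahead of the robot, y to its left, z up, the work surface at z = 0. Lengths are in m, angles in rad, forces in N, time in s.
With the tool pointing down it reaches from about 0.4 to 0.825 m from the base axis. Payload 7 kg.
Tool frame: the origin (TCP) lies midway between the tips of the shut fingers; the grasp point (between the pads) lies 19 mm behind it; z points along the fingers, y is the line along which they close (so a half turn about z gives the same grasp; the last joint's range is limited). The gripper opens to 88 mm and grips with 3 to 60 N. Pads are 19 mm wide; open, the fingers measure 130 mm over their backs; the gripper's body (78 mm by 193 mm) begins 47 mm behind the grasp point.
Start: joints at [1.579, 0.359, 0.012, 0, -1.224, -0.288], TCP at [0.186, 0.649, 0.227] pointing down, gripper open.
Joint ranges: [-3.07, 3.07], [-1.43, 2.12], [-1.02, 1.25], [-3.03, 1.67], [-3.05, -0], [-3.03, 3.03]. Speed limits (rad/s): [2.39, 2.39, 3.01, 3.14, 3.14, 3.14].

INTERFACE

Orientations are given as [roll, pitch, yaw] about the fixed x, y, z axes, in that order (R = Rz(yaw) Ry(pitch) Rx(roll)).
In Python, from station import arm, grab_frame, camera_params, spot_in gives the robot as it stands.
- The arm moves only by the shell command python3 -m jog 'ROWS' [FORCE]. ROWS is JSON, a list that holds one entry, the list of rows, each a list of 7 numbers: the shift along the tool's x, y, z in mm, then the turn, a rotation vector about the tool's x, y, z in rad, then the finger opening in mm, from 0 to 87.6. In form: [[[x, y, z, wx, wy, wz, fingers], ...]]. A call has 1 to 20 rows; each row is the pose to reach, as a shift and turn from the pose commanded when the call began, along the tool's axes at that moment; what a row does not reach only later rows make up. A row lasts 1/8 s, in which the tool goes at most 62.5 mm and 10.7 degrees, less where a joint would pass 70% of its speed; a pose out of reach is approached as far as the arm can. A call with a gripper value outside its range is refused whole. The fingers move at their own pace and stop on an object; FORCE is the grip in N (left out, the last holds). Time passes only in rows, so rows that repeat a pose let the fingers close. It gives the time, the measured TCP pose, the force, the opening and the grip force at its end, in the units of the state.
- arm.get_state(): the state, without advancing time (a new reading comes with each control period).
- grab_frame(name): name is "side" or "top"; returns (picture, depth): 384x512x3 uint8, blue, green, red; 384x512 float32, m along the optical axis (not along the pixel's ray), 0 where there is no reading.
- camera_params(name): a dict with "mtx" (3x3 intrinsics, pixels), "R" (3x3) and "t" (3): a world point X has camera coordinates R X + t. Camera axes: x right, y down, z forward; pixel columns grow to the right and rows downward; lengths in m; the calibration is good to about 2 mm. A picture is of the moment at which its call begins. camera_params takes no time and is no camera call.
- arm.job_done(): hands the job in; it is judged then, once.
Trained networks look in the newest picture that a camera, given by its name, has taken for a name from the list of things; names that differ only in an ending like _2 or _b are one class to them, and where a whole thing is asked for, a point or a joint stands for the part that bears it (a point fixed in the world has none). Each returns a list of dicts, best first, with "confidence" (0 to 1); they miss things now and then, are a little off and sometimes report something else, mostly with a low value. They report only what shows in the picture. A call takes as long as a camera call. They do not tell look-alikes from the thing itself.
- spot_in(query, camera): "uv" ([column, row] in pixels, amid what is visible of it).
The state is a dict: "t": time; "q": joint angles; "qd": joint speeds; "joint_efforts": joint torques, N m; "eef_pos": TCP position; "ee_rot": TCP orientation; "force": force on the tool from outside, world axes, zero at the start; "moment": the same for the moment, N m; "width": finger opening in m; "gripper_force": force on a finger pad.
Only numpy, scipy, OpenCV 4.12 (cv2) and the standard library are available. Lean on these libraries where they do the work, as an engineer would, in place of code of your own. Each camera call takes 0.05 s, during which the arm holds its last target. There are 200 camera calls.

## Working session

There is one attempt and no reset: what is moved stays moved. The work goes in short steps, Python scripts to look and compute and a shell command to move; the robot and the scene stay as the last step left them, time stands still between calls to the robot, and variables do not carry over. Pictures are saved under pics/ and viewed, at most 10 in all, crops included, and the job is handed in when it is done.

```bash
mkdir -p pics; cat > h.py <<'E'
import numpy as np, cv2
from station import arm, grab_frame, camera_params, spot_in
def world(name, uv, depth=None, z=None):
    p=camera_params(name); K,R,t=map(np.array,(p["mtx"],p["R"],p["t"]))
    r=np.linalg.inv(K)@np.array([uv[0],uv[1],1.0])
    if depth is not None: return R.T@(r*depth-t)
    o=-R.T@t; d=R.T@r
    return o+d*(z-o[2])/d[2]
def cloud(name, D):
    p=camera_params(name); K,R,t=map(np.array,(p["mtx"],p["R"],p["t"]))
    v,u=np.mgrid[:D.shape[0],:D.shape[1]]
    r=np.stack([u,v,np.ones_like(u)],-1)@np.linalg.inv(K).T
    return (r*D[...,None]-t)@R
E
python3 - <<'E'
from h import *
ims=[]
for n in("top","side"):
    im,d=grab_frame(n); cv2.imwrite(f"pics/{n}0.png",im); np.save(f"{n}0.npy",d)
    P=cloud(n,d); print(n,-np.array(camera_params(n)["R"]).T@camera_params(n)["t"])
    for q in("tray","tray_pull","lock_top","case","jar","mug","specimen_box","brush"):
        for s in spot_in(q,n)[:4]:
            u=np.round(s["uv"]).astype(int); print(q,u,round(s["confidence"],2),P[u[1],u[0]].round(3))
s=arm.get_state();print(s["t"],s["eef_pos"],s["ee_rot"])
E
```

```text
top [0.37545392 0.00419716 1.27413574]
tray [201 264] 0.83 [0.356 0.105 0.025]
tray [230 200] 0.82 [0.532 0.03  0.021]
tray [306 189] 0.74 [ 0.566 -0.182  0.019]
tray [290 275] 0.6 [ 0.329 -0.136  0.031]
tray_pull [231 191] 0.92 [0.557 0.027 0.022]
tray_pull [291 277] 0.79 [ 0.323 -0.141  0.007]
tray_pull [305 191] 0.67 [ 0.559 -0.178  0.027]
tray_pull [197 267] 0.66 [0.347 0.115 0.028]
lock_top [199 152] 0.6 [0.655 0.115 0.069]
case [224 138] 0.82 [0.698 0.049 0.057]
jar [375 200] 0.72 [ 0.53  -0.356  0.085]
mug [375 158] 0.93 [ 0.662 -0.383  0.004]
specimen_box [ 99 166] 0.58 [0.617 0.388 0.043]
brush [ 86 214] 0.86 [0.487 0.423 0.022]
side [ 0.14253198 -0.59798982  0.78000887]
tray [250 207] 0.91 [0.543 0.027 0.019]
tray [300 256] 0.74 [ 0.556 -0.178  0.025]
tray [168 212] 0.57 [0.343 0.115 0.029]
tray [204 289] 0.56 [ 0.319 -0.141  0.026]
tray_pull [298 257] 0.97 [ 0.553 -0.175  0.021]
tray_pull [200 287] 0.87 [ 0.318 -0.121  0.008]
tray_pull [168 213] 0.76 [0.342 0.112 0.028]
tray_pull [250 207] 0.58 [0.543 0.027 0.019]
lock_top [265 160] 0.83 [0.65  0.12  0.074]
lock_top [249 208] 0.3 [0.534 0.018 0.028]
case [298 182] 0.6 [0.685 0.008 0.06 ]
jar [348 322] 0.67 [ 0.507 -0.385  0.086]
mug [388 290] 0.76 [ 0.679 -0.349  0.009]
specimen_box [214 136] 0.78 [0.608 0.356 0.029]
brush [169 141] 0.79 [0.474 0.414 0.021]
0.9 [0.18640672 0.64872411 0.22656702] [-3.14158598e+00  2.59298123e-05 -2.79827508e-01]
```

View pics/top0.png

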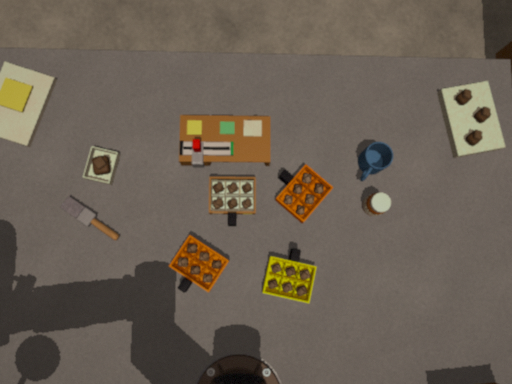

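View pics/side0.png

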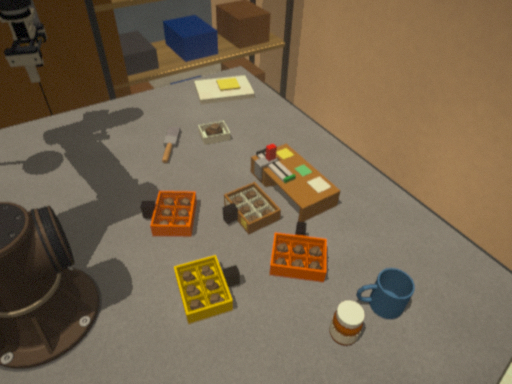

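The loose tan tray is at top px (232,195) with its black pull at (232,219). The look-alikes are orange at (304,193) and (199,262), and yellow at (290,279). The tan one in front of the case mouth is the one meant. The red grip is at (197,144), next to the black end block, and the green stop is at (232,149). Next I'll confirm this in a crop and measure the poses.

```bash
python3 - <<'E'
from h import *
im=cv2.imread("pics/top0.png"); d=np.load("top0.npy"); P=cloud("top",d)
c=im[100:240,150:340]; cv2.imwrite("pics/crop0.png",cv2.resize(c,None,fx=4,fy=4,interpolation=cv2.INTER_CUBIC))
def rect(m,nm):
    n,l,st,_=cv2.connectedComponentsWithStats(m.astype(np.uint8))
    k=1+np.argmax(st[1:,4]); pts=P[l==k]
    r=cv2.minAreaRect(pts[:,:2].astype(np.float32)); print(nm,len(pts),r,"mean",pts.mean(0).round(4)); print(cv2.boxPoints(r).round(3).tolist())
X,Y,Z=P[...,0],P[...,1],P[...,2]
reg=(X>.4)&(X<.85)&(Y>-.13)&(Y<.22)&(d>0)
rect(reg&(Z>.045)&(Z<.068)&(X>.6),"roof")
rect(reg&(Z>.045)&(Z<.065)&(X<.55)&(X>.42)&(abs(Y-.03)<.06),"pull")
rect(reg&(Z>.012)&(Z<.05)&(X<.61)&(Y>-.06)&(Y<.12)&(X>.44),"tray+pull")
rect(reg&(Z>.09)&(Z<.13),"grip")
sh=d[142:147,197]; print(P[140:150,197].round(3).tolist())
E
```

```text
roof 3811 ((0.6999117136001587, 0.046082064509391785), (0.13251139223575592, 0.24837955832481384), 0.549864649772644) mean [0.7015 0.0389 0.0587]
[[0.6320000290870667, 0.17000000178813934], [0.6349999904632568, -0.07900000363588333], [0.7670000195503235, -0.07699999958276749], [0.7649999856948853, 0.17100000381469727]]
pull 116 ((0.4793252646923065, 0.02301766723394394), (0.032997410744428635, 0.021634407341480255), 0.8882465362548828) mean [0.479  0.023  0.0543]
[[0.46299999952316284, 0.03400000184774399], [0.46299999952316284, 0.012000000104308128], [0.4959999918937683, 0.012000000104308128], [0.4959999918937683, 0.03400000184774399]]
tray+pull 1055 ((0.5457652807235718, 0.024069424718618393), (0.10179050266742706, 0.12635383009910583), 1.0474488735198975) mean [0.548  0.0321 0.0287]
[[0.49399998784065247, 0.0860000029206276], [0.4959999918937683, -0.03999999910593033], [0.5979999899864197, -0.03799999877810478], [0.5950000286102295, 0.08799999952316284]]
grip 93 ((0.6678494811058044, 0.11748383194208145), (0.018582332879304886, 0.02648565173149109), 89.51971435546875) mean [0.6661 0.1175 0.1151]
[[0.6549999713897705, 0.1080000028014183], [0.6809999942779541, 0.1080000028014183], [0.6809999942779541, 0.12700000405311584], [0.6549999713897705, 0.12700000405311584]]
[[0.676, 0.117, 0.115], [0.672, 0.116, 0.12], [0.67, 0.116, 0.119], [0.667, 0.116, 0.119], [0.665, 0.116, 0.119], [0.663, 0.116, 0.116], [0.659, 0.116, 0.121], [0.658, 0.116, 0.115], [0.655, 0.116, 0.114], [0.655, 0.117, 0.104]]
```

View pics/crop0.png

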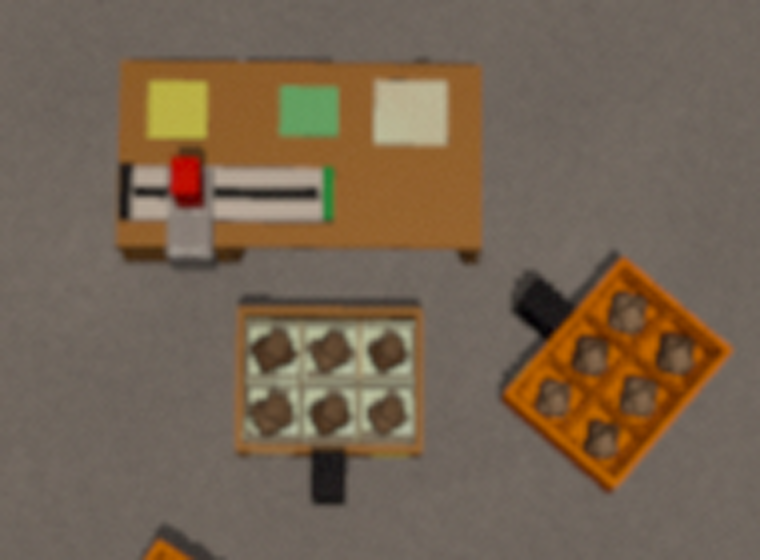

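Confirmed: the tan tray is square in front of the mouth, offset about 15 mm to +y. The green stop is on the -y side, and the lock is open at about joint 0.013. Next I'll compute the approach.

```bash
cat >> h.py <<'E'
from scipy.spatial.transform import Rotation as Ro
def rows_to(p, yaw):
    "shift (mm, tool axes) and turn to reach world TCP p, tool down at yaw"
    s=arm.get_state(); R=Ro.from_euler("xyz",s["ee_rot"])
    w=(R.inv()*Ro.from_euler("xyz",[np.pi,0,yaw])).as_rotvec()
    print((R.inv().apply(np.array(p)-s["eef_pos"])*1000).round(1),w.round(3))
E
python3 -c "
from h import *
rows_to([.470,.023,.115],.016)"
```

```text
[445.4 523.1 111.6] [-0.     0.    -0.296]
```

```bash
python3 -m jog '[[[445,523,60,0,0,-0.296,87],[445,523,60,0,0,-0.296,87],[445,523,60,0,0,-0.296,87],[445,523,60,0,0,-0.296,87],[445,523,60,0,0,-0.296,87],[445,523,60,0,0,-0.296,87],[445,523,60,0,0,-0.296,87],[445,523,60,0,0,-0.296,87],[445,523,60,0,0,-0.296,87],[445,523,60,0,0,-0.296,87],[445,523,60,0,0,-0.296,87],[445,523,60,0,0,-0.296,87],[445,523,60,0,0,-0.296,87],[445,523,112,0,0,-0.296,87],[445,523,112,0,0,-0.296,87],[445,523,112,0,0,-0.296,87]]]' 20
python3 - <<'E'
from h import *
rows_to([.470,.023,.025],.016); print(arm.get_state()["q"])
im,d=grab_frame("side"); cv2.imwrite("pics/side1.png",cv2.resize(im[100:300,120:400],None,fx=2.8,fy=2.8))
E
```

```text
t: 2.9
eef_pos: [0.4703, 0.0243, 0.1159]
ee_rot: [3.141, -0.001, 0.019]
force: [0.0, -0.6, 0.1]
width: 0.0872
gripper_force: 0.0
[-0.4  1.3 90.9] [ 0.    -0.001  0.003]
[ 4.71721972e-01  1.29053559e-01 -5.79077346e-01  7.95753217e-04
 -8.61912303e-01  1.11724042e+00]
```

View pics/side1.png

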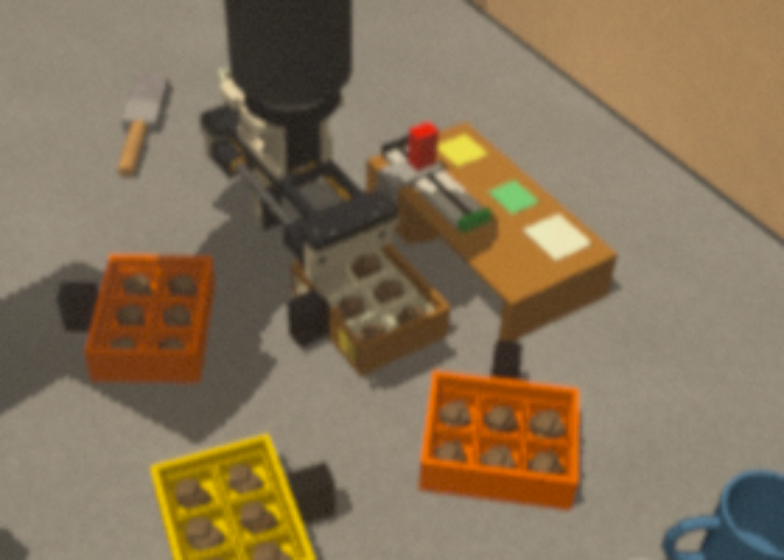

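The gripper stands over the black pull (crop ~(308,315)), with a finger on each side and the tray clear. Next: go down and pinch.

```bash
python3 -m jog '[[[0,1,50,0,0,0,87],[0,1,90,0,0,0,87],[0,1,90,0,0,0,87],[0,1,90,0,0,0,10],[0,1,90,0,0,0,10],[0,1,90,0,0,0,10],[0,1,90,0,0,0,10],[0,1,90,0,0,0,10],[0,1,90,0,0,0,10],[0,1,90,0,0,0,10]]]' 20
```

```text
t: 4.2
eef_pos: [0.4697, 0.0222, 0.0245]
ee_rot: [-3.142, 0.0, 0.016]
force: [-1.1, 1.3, -0.4]
width: 0.0237
gripper_force: 20.0
```

```bash
python3 -m jog '[[[5,3,0,0,0,0,10],[10,7,0,0,0,0,10],[16,11,0,0,0,0,10],[22,13,0,0,0,0,10],[28,13,0,0,0,0,10],[34,13,0,0,0,0,10],[34,13,0,0,0,0,10]]]' 35
python3 - <<'E'
from h import *
im,d=grab_frame("top"); cv2.imwrite("pics/top2.png",cv2.resize(im[100:240,150:340],None,fx=4,fy=4,interpolation=cv2.INTER_CUBIC))
E
```

```text
t: 5.08
eef_pos: [0.5044, 0.0091, 0.0245]
ee_rot: [3.141, 0.0, 0.015]
force: [-0.5, -1.9, 2.5]
width: 0.024
gripper_force: 35.0
```

View pics/top2.png

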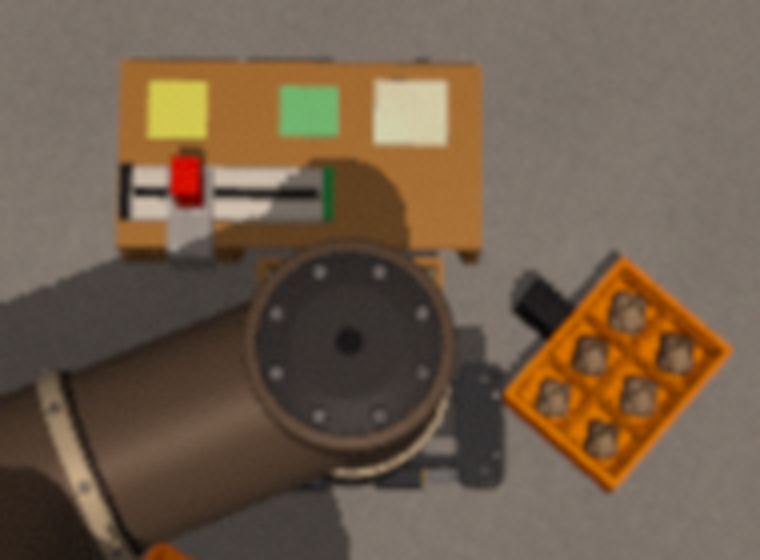

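The tray's front corners are at crop px 257 and 441, centred between the bay mouth walls at 243 and 460. It is aligned, so I'll push it in.

```bash
python3 -m jog '[[[8,0,0,0,0,0,10],[16,0,0,0,0,0,10],[24,0,0,0,0,0,10],[32,0,0,0,0,0,10],[40,0,0,0,0,0,10],[48,0,0,0,0,0,10],[56,0,0,0,0,0,10],[64,0,0,0,0,0,10],[72,0,0,0,0,0,10],[80,0,0,0,0,0,10],[88,0,0,0,0,0,10],[94,0,0,0,0,0,10],[94,0,0,0,0,0,10]]]'
```

```text
t: 6.75
eef_pos: [0.5983, 0.011, 0.0246]
ee_rot: [3.141, 0.0, 0.016]
force: [-1.7, -2.8, 3.8]
width: 0.0238
gripper_force: 35.0
```

```bash
python3 -m jog '[[[4,0,0,0,0,0,10],[8,0,0,0,0,0,10],[11,0,0,0,0,0,10],[13,0,0,0,0,0,10],[13,0,0,0,0,0,10]]]'
```

```text
t: 7.38
eef_pos: [0.6077, 0.011, 0.0245]
ee_rot: [3.141, 0.006, 0.016]
force: [-15.6, 2.5, 14.4]
width: 0.0238
gripper_force: 35.0
```

Contact at 16 N, about 5 mm short of where I expected home. I'll look before pushing harder.

```bash
python3 - <<'E'
from h import *
print(arm.get_state()["moment"])
im,d=grab_frame("side"); cv2.imwrite("pics/side3.png",cv2.resize(im[130:250,200:360],None,fx=5,fy=5,interpolation=cv2.INTER_CUBIC))
E
```

```text
[0.97964736 5.07264725 0.07890235]
```

View pics/side3.png

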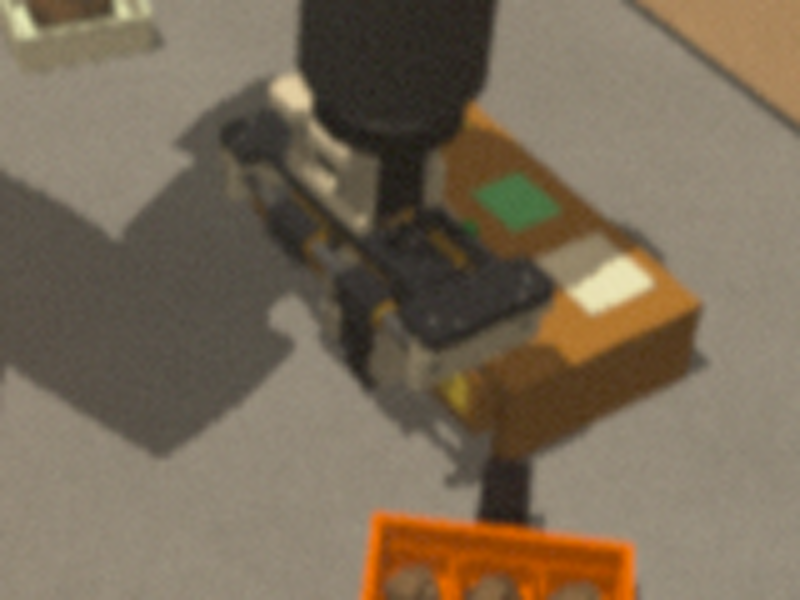

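Tray appears nearly in: the yellow label corner at crop (455,390) is close to the mouth. But upward force and moment suggest that the gripper body is touching the lock/track. I'll release, back away and measure.

```bash
python3 -m jog '[[[-4,0,0,0,0,0,10],[-4,0,0,0,0,0,87],[-4,0,0,0,0,0,87],[-4,0,0,0,0,0,87],[-4,0,0,0,0,0,87],[-4,0,0,0,0,0,87],[-40,0,0,0,0,0,87],[-90,0,0,0,0,0,87],[-140,0,0,0,0,0,87],[-160,0,0,0,0,0,87],[-160,0,0,0,0,0,87]]]'
python3 - <<'E'
from h import *
print(arm.get_state()["moment"])
im,d=grab_frame("top"); cv2.imwrite("pics/top4.png",cv2.resize(im[100:240,150:340],None,fx=4,fy=4,interpolation=cv2.INTER_CUBIC))
P=cloud("top",d);X,Y,Z=P[...,0],P[...,1],P[...,2]
b=(X>.52)&(X<.66)&(abs(Y-.01)<.03)&(Z>.035)&(Z<.057)
for nm,m in(("pull",b&(Z>.047)&(X<.622)),("grip",(X>.63)&(X<.72)&(Z>.1)&(Z<.13)&(Y>.02)&(Y<.15))):
    if m.any(): q=P[m]; print(nm,len(q),q.min(0).round(3),q.max(0).round(3),q.mean(0).round(4))
for c in (222,225,228,231,234,237,240): print(c,[(round(float(P[r,c,0]),3),round(float(P[r,c,2]),3)) for r in range(158,182,2)],round(float(P[168,c,1]),3))
E
```

```text
t: 8.8
eef_pos: [0.4499, 0.0088, 0.025]
ee_rot: [-3.141, -0.0, 0.017]
force: [0.4, -0.3, -0.1]
width: 0.0871
gripper_force: 0.0
[ 0.00831378 -0.11427128 -0.01461928]
pull 54 [0.599 0.001 0.048] [0.622 0.02  0.057] [0.6105 0.0098 0.0539]
grip 87 [0.655 0.108 0.1  ] [0.682 0.127 0.121] [0.667  0.1175 0.1154]
222 [(0.642, 0.061), (0.636, 0.058), (0.634, 0.043), (0.633, 0.021), (0.632, -0.001), (0.626, -0.002), (0.62, -0.001), (0.615, -0.003), (0.609, -0.0), (0.602, 0.002), (0.597, -0.001), (0.591, 0.001)] 0.055
225 [(0.642, 0.058), (0.637, 0.055), (0.635, 0.039), (0.633, 0.024), (0.632, 0.001), (0.625, 0.003), (0.62, -0.001), (0.614, 0.003), (0.608, 0.004), (0.603, -0.001), (0.597, -0.002), (0.592, -0.005)] 0.046
228 [(0.643, 0.056), (0.637, 0.056), (0.635, 0.042), (0.633, 0.023), (0.632, -0.001), (0.626, -0.001), (0.621, -0.004), (0.615, -0.002), (0.609, 0.001), (0.602, 0.004), (0.598, -0.006), (0.591, 0.002)] 0.038
231 [(0.643, 0.056), (0.636, 0.06), (0.635, 0.042), (0.634, 0.018), (0.633, -0.006), (0.627, -0.002), (0.62, 0.0), (0.615, -0.001), (0.609, -0.0), (0.603, -0.001), (0.597, -0.0), (0.592, -0.004)] 0.029
234 [(0.643, 0.056), (0.637, 0.057), (0.632, 0.057), (0.627, 0.056), (0.621, 0.055), (0.615, 0.056), (0.609, 0.059), (0.605, 0.052), (0.6, 0.048), (0.601, 0.013), (0.598, -0.003), (0.592, -0.0)] 0.02
237 [(0.643, 0.056), (0.637, 0.058), (0.634, 0.05), (0.627, 0.054), (0.622, 0.05), (0.617, 0.048), (0.61, 0.055), (0.604, 0.057), (0.6, 0.052), (0.6, 0.019), (0.598, -0.0), (0.593, -0.004)] 0.012
240 [(0.643, 0.057), (0.638, 0.056), (0.633, 0.053), (0.627, 0.055), (0.621, 0.055), (0.616, 0.052), (0.61, 0.056), (0.605, 0.055), (0.6, 0.052), (0.6, 0.017), (0.598, 0.001), (0.592, -0.001)] 0.003
```

View pics/top4.png

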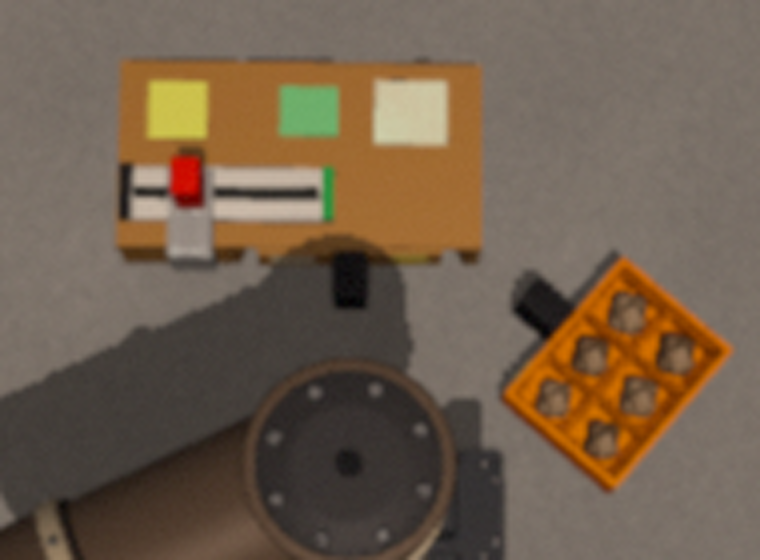

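The pull's back face is at x≈0.599 and the tray face is roughly flush with the mouth (x≈0.634), so it is about 5 mm short. I'll push the pull's back face with shut fingers, low down, which keeps the gripper body clear of the case.

```bash
python3 -m jog '[[[0,0,10,0,0,0,0],[0,0,10,0,0,0,0],[0,0,10,0,0,0,0],[0,0,10,0,0,0,0],[40,0,10,0,0,0,0],[80,0,10,0,0,0,0],[115,0,10,0,0,0,0],[125,0,10,0,0,0,0],[130,0,10,0,0,0,0],[135,0,10,0,0,0,0],[138,0,10,0,0,0,0],[140,0,10,0,0,0,0],[140,0,10,0,0,0,0]]]'
```

```text
t: 10.48
eef_pos: [0.5889, 0.0109, 0.0144]
ee_rot: [3.141, 0.003, 0.016]
force: [-5.4, 1.1, 3.2]
width: 0.0004
gripper_force: 2.9
```

```bash
python3 -m jog '[[[2,0,0,0,0,0,0],[4,0,0,0,0,0,0],[6,0,0,0,0,0,0],[8,0,0,0,0,0,0],[8,0,0,0,0,0,0]]]'
```

```text
t: 11.1
eef_pos: [0.5892, 0.01, 0.0129]
ee_rot: [3.14, 0.016, 0.014]
force: [-26.7, 5.5, 16.4]
width: 0.0006
gripper_force: 13.3
```

It's a firm stall: no movement at 27 N. It's either the back stop with a bias in my case x, or a jam. I'll back off and measure the tray face against the case front face in the same frames.

```bash
python3 -m jog '[[[-30,0,0,0,0,0,0],[-80,0,0,0,0,0,0],[-130,0,0,0,0,0,0],[-140,0,-60,0,0,0,0],[-140,0,-60,0,0,0,0]]]'
python3 - <<'E'
from h import *
for n in("top","side"):
    F=[grab_frame(n) for _ in range(6)]
    D=np.mean([f[1] for f in F],0); P=cloud(n,D);X,Y,Z=P[...,0],P[...,1],P[...,2]
    cv2.imwrite(f"pics/{n}5raw.png",F[0][0])
    for lo,hi in((-.078,-.063),(-.052,-.01),(-.006,.026),(.026,.05),(.05,.07),(.135,.165)):
        for zl,zh in((.01,.03),(.03,.045)):
            m=(X>.6)&(X<.66)&(Y>lo)&(Y<hi)&(Z>zl)&(Z<zh)
            if m.sum()>3: print(n,lo,hi,zl,m.sum(),np.median(X[m]).round(4),np.percentile(X[m],[10,90]).round(4))
    m=(X>.58)&(X<.625)&(Y>-.002)&(Y<.022)&(Z>.02)&(Z<.045); print("pull back",m.sum(),np.median(X[m]) if m.any() else 0)
im=cv2.imread("pics/side5raw.png"); cv2.imwrite("pics/side5.png",cv2.resize(im[140:230,230:350],None,fx=6,fy=6,interpolation=cv2.INTER_CUBIC))
E
```

```text
t: 11.72
eef_pos: [0.4606, 0.01, 0.0788]
ee_rot: [-3.139, -0.008, 0.018]
force: [0.2, 0.7, 0.2]
width: 0.0002
gripper_force: 0.0
top -0.078 -0.063 0.01 7 0.6363 [0.6354 0.6388]
top -0.078 -0.063 0.03 4 0.636 [0.6351 0.6374]
top -0.052 -0.01 0.01 21 0.6353 [0.6349 0.6366]
top -0.052 -0.01 0.03 25 0.6361 [0.6348 0.6368]
top -0.006 0.026 0.01 18 0.601 [0.6008 0.6354]
top -0.006 0.026 0.03 11 0.6344 [0.6006 0.6361]
top 0.026 0.05 0.01 9 0.6333 [0.6329 0.6344]
top 0.026 0.05 0.03 16 0.6346 [0.6339 0.6352]
top 0.05 0.07 0.01 7 0.6327 [0.6323 0.633 ]
top 0.05 0.07 0.03 14 0.6346 [0.6332 0.635 ]
top 0.135 0.165 0.01 11 0.6336 [0.6335 0.6338]
top 0.135 0.165 0.03 10 0.6337 [0.6335 0.634 ]
pull back 9 0.6009487767527409
side -0.078 -0.063 0.01 34 0.6411 [0.6338 0.6556]
side -0.078 -0.063 0.03 33 0.6408 [0.6339 0.6554]
side -0.052 -0.01 0.01 76 0.6345 [0.6336 0.6519]
side -0.052 -0.01 0.03 53 0.6353 [0.6338 0.6385]
side -0.006 0.026 0.01 68 0.6219 [0.6034 0.6522]
side -0.006 0.026 0.03 52 0.6181 [0.6017 0.6342]
side 0.026 0.05 0.01 6 0.653 [0.6409 0.6581]
side 0.026 0.05 0.03 15 0.633 [0.6319 0.6371]
side 0.05 0.07 0.01 20 0.6314 [0.6307 0.6497]
side 0.05 0.07 0.03 24 0.6324 [0.6315 0.6367]
side 0.135 0.165 0.01 11 0.6325 [0.6321 0.6327]
side 0.135 0.165 0.03 12 0.6323 [0.632  0.6329]
pull back 78 0.6030989486468261
```

View pics/side5.png

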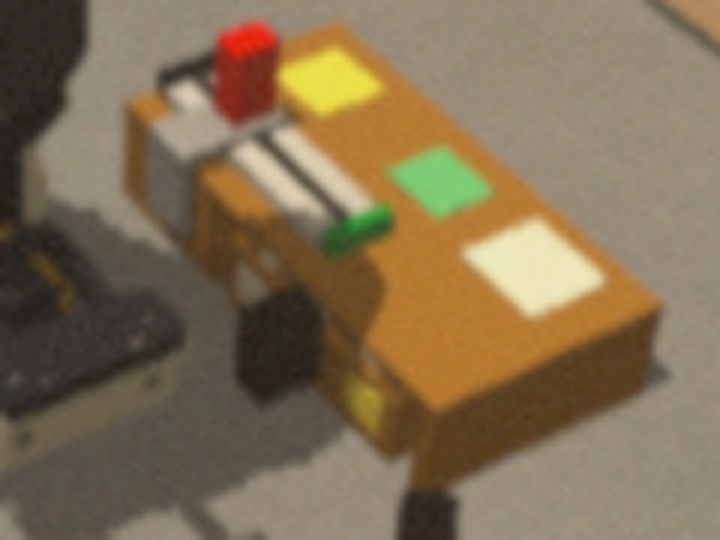

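The tray face is flush with the case front (both ≈0.6355), giving tray x≈0.050 in the case frame. The hard stall there fits the given sizes: the 55 mm pull meets the edge of the 54 mm high bay at exactly x=0.050. That is past the 0.048 limit and square, so the tray is home. Next is the lock.

```bash
python3 -c "
from h import *
rows_to([.668,.1178,.165],.012)"
```

```text
[ 210.8 -105.5  -91.1] [0.    0.001 0.004]
```

```bash
python3 -m jog '[[[0,0,-60,0,0,0.004,87],[0,0,-90,0,0,0.004,87],[50,-25,-90,0,0,0.004,87],[100,-50,-90,0,0,0.004,87],[150,-75,-90,0,0,0.004,87],[200,-100,-90,0,0,0.004,87],[210,-105,-90,0,0,0.004,87],[210,-105,-90,0,0,0.004,87],[210,-105,-90,0,0,0.004,87]]]' 25
python3 - <<'E'
from h import *
rows_to([.668,.1178,.087],.012)
im,d=grab_frame("side"); cv2.imwrite("pics/side6.png",cv2.resize(im[110:230,200:360],None,fx=4,fy=4,interpolation=cv2.INTER_CUBIC))
E
```

```text
t: 13.45
eef_pos: [0.6662, 0.1168, 0.1646]
ee_rot: [3.141, 0.001, 0.012]
force: [-0.4, -0.5, 0.4]
width: 0.0841
gripper_force: 0.0
[ 1.9 -1.  77.6] [ 0.     0.001 -0.   ]
```

View pics/side6.png

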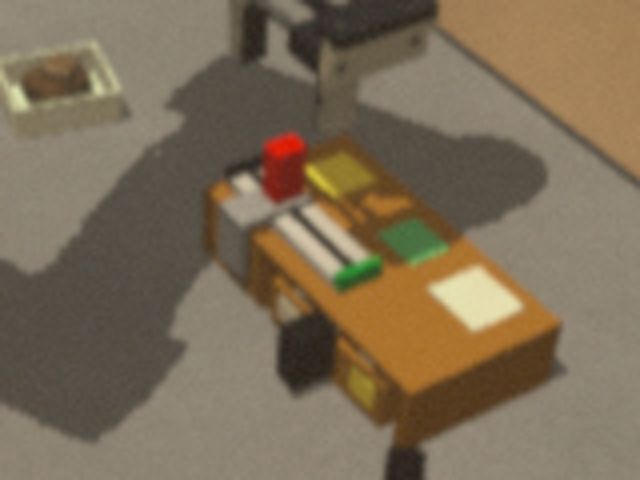

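The open fingers hang above the red grip (crop (285,165)) and straddle it along the track, with the tray still in place. Next: go down and pinch.

```bash
python3 -m jog '[[[2,-1,40,0,0,0,87],[2,-1,77,0,0,0,87],[2,-1,77,0,0,0,87],[2,-1,77,0,0,0,5],[2,-1,77,0,0,0,5],[2,-1,77,0,0,0,5],[2,-1,77,0,0,0,5],[2,-1,77,0,0,0,5],[2,-1,77,0,0,0,5],[2,-1,77,0,0,0,5]]]' 25
```

```text
t: 14.75
eef_pos: [0.6691, 0.1184, 0.0875]
ee_rot: [3.142, 0.0, 0.012]
force: [-0.6, 2.6, -0.6]
width: 0.0229
gripper_force: 1.0
```

```bash
python3 -m jog '[[[0,0,0,0,0,0,5],[0,0,0,0,0,0,5],[0,5,0,0,0,0,5],[0,12,0,0,0,0,5],[0,19,0,0,0,0,5],[0,26,0,0,0,0,5],[0,33,0,0,0,0,5],[0,40,0,0,0,0,5],[0,46,0,0,0,0,5],[0,50,0,0,0,0,5],[0,50,0,0,0,0,5]]]'
```

```text
t: 16.12
eef_pos: [0.6695, 0.0676, 0.0875]
ee_rot: [3.141, 0.001, 0.012]
force: [-0.8, -2.0, -1.6]
width: 0.0198
gripper_force: 25.0
```

```bash
python3 -m jog '[[[0,3,0,0,0,0,5],[0,6,0,0,0,0,5],[0,8,0,0,0,0,5],[0,10,0,0,0,0,5],[0,10,0,0,0,0,5]]]'
```

```text
t: 16.75
eef_pos: [0.6696, 0.0609, 0.0875]
ee_rot: [-3.139, -0.0, 0.013]
force: [-5.4, 12.5, 0.6]
width: 0.0199
gripper_force: 25.0
```

Stalled at y=0.061 with 12 N, against a predicted end of 0.060, so the grip is at the end stop. I'll release, go up and check.

```bash
python3 -m jog '[[[0,-2,0,0,0,0,5],[0,-2,0,0,0,0,87],[0,-2,0,0,0,0,87],[0,-2,0,0,0,0,87],[0,-2,0,0,0,0,87],[0,-2,0,0,0,0,87],[0,-2,-40,0,0,0,87],[0,-2,-80,0,0,0,87],[-50,-2,-100,0,0,0,87],[-100,-2,-100,0,0,0,87],[-150,-2,-100,0,0,0,87],[-200,-2,-100,0,0,0,87],[-240,-2,-100,0,0,0,87],[-240,-2,-100,0,0,0,87],[-240,-2,-100,0,0,0,87]]]'
python3 - <<'E'
from h import *
for n in("top","side"):
    F=[grab_frame(n) for _ in range(6)]
    D=np.mean([f[1] for f in F],0); P=cloud(n,D);X,Y,Z=P[...,0],P[...,1],P[...,2]
    m=(X>.63)&(X<.72)&(Z>.1)&(Z<.13)&(Y>.02)&(Y<.15); print(n,"grip",P[m].mean(0).round(4))
    for lo,hi in((-.052,-.01),(.135,.165)):
        m=(X>.6)&(X<.66)&(Y>lo)&(Y<hi)&(Z>.01)&(Z<.04); print(lo,m.sum(),np.median(X[m]).round(4))
    cv2.imwrite(f"pics/{n}7.png",cv2.resize(F[0][0][100:240,180:340],None,fx=4,fy=4,interpolation=cv2.INTER_CUBIC))
E
```

```text
t: 18.62
eef_pos: [0.4305, 0.0578, 0.1882]
ee_rot: [-3.141, -0.002, 0.013]
force: [0.3, 0.5, -0.8]
width: 0.0871
gripper_force: 0.0
top grip [0.6666 0.0601 0.1153]
-0.052 38 0.6354
0.135 26 0.6336
side grip [0.666  0.0577 0.1129]
-0.052 115 0.6347
0.135 41 0.6324
```

View pics/side7.png

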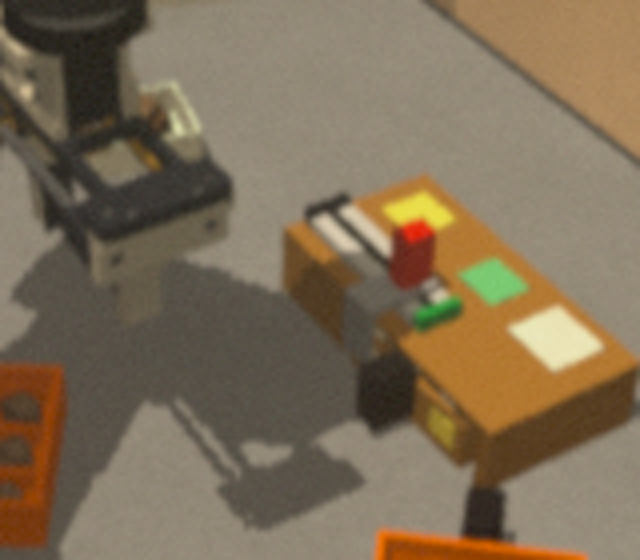

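The red grip stands at y=0.060, which is the locked end near the green block. The tongue is in front of the tray, the tray face is still flush with the mouth, and the robot is clear. Handing in.

```bash
python3 -c "
from station import arm
print(arm.job_done())"
```

```text
the job is handed in; nothing more can be done
None
```

I handed the job in with the tray in the bay, stalled against firm resistance at about x = 0.050 m (limit 0.048, nominal home 0.054), and the lock released at its green end stop (about 0.070); the hand-in returned no verdict.

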